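# Unload three microscope objectives from a transit carrier into the storage rack in order

## Robot

A 6-joint arm with a two-finger parallel gripper is mounted at the origin on the work surface; the furniture and walls round the work are solid. World frame = base frame: x ahead of the robot, y to its left, z up, the work surface at z = 0. Lengths are in m, angles in rad, forces in N, time in s.
With the tool pointing down it reaches from about 0.325 to 0.9 m from the base axis. Payload 3.5 kg.
Tool frame: the origin (TCP) lies at the very end of the fingers, on their centre line; the grasp point (between the pads) lies robot.pinch_z behind it (robot.pinch_z is the distance from the TCP to the grasp point, in m); z points along the fingers, y is the line along which they close (so a half turn about z gives the same grasp; the last joint's range is limited). The gripper opens to 85 mm and grips with 20 to 120 N. Pads are 22 mm wide; open, the fingers measure 114 mm over their backs; the gripper's body (76 mm by 85 mm) begins 54 mm behind the grasp point. The pads swing forward as they close: fully open they stand 13 mm farther back than shut.
Start: joints at [-1.335, 0.276, -0.026, 1.268, 0, 1.467], TCP at [0.208, -0.589, 0.231] pointing down, gripper open.
Joint ranges: [-3.12, 3.12], [-0.85, 1.88], [-1.08, 1.24], [-1.95, 2.15], [-1.57, 1.53], [-3.14, 3.14]. Speed limits (rad/s): [2.57, 2.57, 3.14, 3.14, 3.14, 3.14].

## Interface

Orientations are given as a rotation vector (axis times angle).
In Python, from plant import robot gives the robot as it stands.
- The arm moves only by the tool step_arm, never from a script. Its argument "steps" is a list of rows, each a list of 6 numbers: the shift along the tool's x, y, z in m, then the turn, a rotation vector about the tool's x, y, z in rad. In form: [[x, y, z, ax, ay, az], ...]. A call has 1 to 10 rows; each row shifts and turns the commanded pose from where the row before left it, along the tool's axes as they then stand; what a row does not reach is not made up. A row lasts 1/12 s, in which the tool goes at most 41.7 mm and 7.16 degrees, less where a joint would pass 70% of its speed; a pose out of reach is approached as far as the arm can. A call with a gripper value outside its range is refused whole. "hand" is the opening, from 0 (shut) to 1 (fully open), set as the call begins (left out, the last holds). The fingers move at their own pace and stop on an object; "force" is the grip in N (left out, the last holds). Time passes only in rows, so rows that do not move let the fingers close. It gives the time, the measured TCP pose, the force, the opening and the grip force at its end, in the units of the state.
- robot.sense(): the state, without advancing time (a new reading comes with each control period).
- robot.grab_frame(name): name is "scene" or "top" or "wrist"; returns the picture (384x512x3 uint8, blue, green, red); there is no depth.
- robot.get_calibration(name): a dict with "fx", "fy", "cx", "cy" (pixels), "k1" (the pictures are not rectified: a ray, as slopes to the right and down, at radius r is drawn at 1 + k1 r^2 times it, then the intrinsics apply), "position" and "orientation" of the camera in the world; the wrist camera has in their place "hand_eye" (4x4, takes a point from camera to tool coordinates, whose origin is the TCP and whose axes are the flange's). Camera axes: x right, y down, z forward; pixel columns grow to the right and rows downward; lengths in m; the calibration is good to about 2 mm. A picture is of the moment at which its call begins: read the wrist's pose just before it. get_calibration takes no time and is no camera call.
- robot.job_done(): hands the job in; it is judged then, once.
Trained networks look in the newest picture that a camera, given by its name, has taken for a name from the list of things; names that differ only in an ending like _2 or _b are one class to them, and where a whole thing is asked for, a point or a joint stands for the part that bears it (a point fixed in the world has none). Each returns a list of dicts, best first, with "score" (0 to 1); they miss things now and then, are a little off and sometimes report something else, mostly with a low value. They report only what shows in the picture. A call takes as long as a camera call. They do not tell look-alikes from the thing itself.
- robot.find_in(camera, label): "location" ([x, y, z] in m, in world coordinates, good to about 4 mm: the middle of the surface that is visible of it).
- robot.spot_point(camera, label): "location" ([x, y, z] in m, in world coordinates, good to about 4 mm: a listed point, or the origin of a listed thing).
The state is a dict: "time_s": time; "qpos": joint angles; "joint_velocities": joint speeds; "joint_torque": joint torques, N m; "tool_pos": TCP position; "tool_rot": TCP orientation; "ft_force": force on the tool from outside, world axes, zero at the start; "torque": the same for the moment, N m; "gripper_width": finger opening in m; "grip_force": force on a finger pad.
Only numpy, scipy, OpenCV 4.12 (cv2) and the standard library are available. Lean on these libraries where they do the work, as an engineer would, in place of code of your own. Each camera call takes 0.05 s, during which the arm holds its last target. There are 200 camera calls.

## Task

The three objectives in the transit carrier are held down by an aluminium keeper bar: slide the bar along its T-slot to the open end, lift it out and lay it, handle up, in the steel tray while the objectives still stand in the carrier. Then move the objectives one at a time into the grey storage rack in the order in which they stood, the one that was nearest the slot's open end going into the well nearest the rack's wire handle, and the others following along the row. Keep each objective upright all the way and leave it standing fully down in its well.

Things in the scene. Friction and masses are not known exactly. Their poses are not given: they have to be found in the camera images.
- carrier: fixed transit carrier, black base 166 x 90 mm. Origin: centre of underside; x lengthwise, -x to the slot's open end. Three cups in a row at y=+18, x=-53, 0, +53 mm, floors 22 mm above the bench. At y=-28 an aluminium T-slot rail, 26 wide, top 33.5 mm high, lip gap 10, lips 3.5 thick, slot 21 wide x 7.5 high, open at the end x=-83, black cap at the other
- keeper: keeper bar 140 g: plate x -76..76, y -13..30.5, 5 mm thick, handle block 16(x) x 20(y) mm, top at 39. Origin: plate underside below the handle, 33.5 above the bench at start. Plate covers the objectives' base edges. T-foot (x -74..-38, flange 17 wide, bottom 9.6 below origin) in the slot, 1.5 mm play. Slides freely to its -x; after 45 to 57 mm (move 65) it lifts straight out
- tray: shallow stainless steel tray, fixed, 206 x 96 x 14 mm outside with a rolled rim, walls 2 mm, inner floor 2 mm above its origin (centre of its underside); x lengthwise. The keeper bar goes in here lengthwise, either way round, handle up; it lies a little askew on its foot
- rack: grey storage rack, fixed: block 190 x 72 x 20 mm with three equal round wells 55 mm across and 6 mm deep (floor 14 mm above the bench) on its middle line at x = -60, 0 and +60 mm, and a low wire handle (reaching 115 mm from the centre, 18 mm high) at its +x end. Origin: centre of its underside; x lengthwise towards the handle
- obj_short: the shortest, stubby microscope objective standing nose up on a black knurled round base 42 mm across and 10 mm thick; 46 mm high in all, barrel 25 mm across from 14.5 to 40 mm, with a broad front lens. Weighs about 110 g. Origin: centre of the underside of the base. Grip the barrel from above, fingers across the row, tips at least 4 mm above the base
- obj_medium: the medium microscope objective standing nose up on a black knurled round base 42 mm across and 10 mm thick; 62 mm high in all, barrel 24 mm across from 14.5 to 46 mm, then a narrower 16 mm nose. Weighs about 130 g. Origin: centre of the underside of the base. Grip the barrel from above, fingers across the row, tips at least 4 mm above the base
- obj_long: the longest, slender-nosed microscope objective standing nose up on a black knurled round base 42 mm across and 10 mm thick; 80 mm high in all, barrel 24 mm across from 14.5 to 50 mm, then tapering in steps to a tip 8 mm across. Weighs about 150 g. Origin: centre of the underside of the base. Grip the barrel from above, fingers across the row, tips at least 4 mm above the base
- cup_short: flat dark steel cup, 50 mm across, 6 mm high, inner floor 2 mm above its origin (centre of its underside), inside 45 mm across; fixed on the carrier, holding the short objective at the start, at any one of the three stations
- cup_medium: flat dark steel cup, 50 mm across, 6 mm high, inner floor 2 mm above its origin (centre of its underside), inside 45 mm across; fixed on the carrier, holding the medium objective at the start, at any one of the three stations
- cup_long: flat dark steel cup, 50 mm across, 6 mm high, inner floor 2 mm above its origin (centre of its underside), inside 45 mm across; fixed on the carrier, holding the long objective at the start, at any one of the three stations
Mind the look-alikes: they are no part of the job. What is shaped like the obj_short but blue is not meant.

How it is judged:
By the outcome, as a careful person would: the job done as asked, in the order asked, and still so for the second after the job is handed in, with the robot touching nothing.
It also fails if it takes over 128 s, if anything falls off the work surface, if the arm or the gripper's body presses on something with over 40 N, if the wrist force passes 120 N, or if a joint passes its speed limit or range.

## Working session

There is one attempt and no reset: what is moved stays moved. The work goes in short steps, Python scripts to look and compute and a tool call to move; the robot and the scene stay as the last step left them, time stands still between calls to the robot, and variables do not carry over. Pictures are saved under pics/ and viewed, at most 14 in all, crops included, and the job is handed in when it is done.

Besides the shell and the picture viewer there is one more tool, called as name(argument=value, ...) on one line, values as JSON. step_arm: Moves the arm, as the interface text tells. Its arguments: {"type":"object","properties":{"steps":{"type":"array","items":{"type":"array","items":{"type":"number"}}},"hand":{"type":"number"},"force":{"type":"number"}},"required":["steps"]}

```bash
ls; mkdir -p pics; python3 - <<'E'
from plant import robot
import cv2,numpy as np
print(robot.pinch_z); s=robot.sense(); print(s)
for n in("top","scene"):
    cv2.imwrite(f"pics/{n}0.png",robot.grab_frame(n)); print(robot.get_calibration(n))
    for l in "carrier keeper tray rack obj_short obj_medium obj_long".split():
        print(n,l,[(np.round(d["location"],3).tolist(),round(d["score"],2)) for d in robot.spot_point(n,l)])
print(robot.get_calibration("wrist"))
E
```

```text
pics
0.0187
{'time_s': 0.0, 'qpos': array([-1.33541116e+00,  2.77105685e-01, -2.78959214e-02,  1.26797688e+00,
        6.80465871e-06,  1.46742082e+00]), 'joint_velocities': array([-0.00087426, -0.00079899,  0.00013746, -0.00037108, -0.00116331,
       -0.00083766]), 'joint_torque': array([ 2.53302533e-04, -4.45509124e+01,  2.95202279e+01,  1.63323025e-02,
       -3.81243854e-05, -7.79855583e-06]), 'tool_pos': array([ 0.20752419, -0.58871916,  0.23016956]), 'tool_rot': array([-3.09448792e+00, -5.29216118e-01,  2.15268070e-04]), 'ft_force': array([ 0.5500613 , -0.49383496,  0.51860047]), 'torque': array([-1.64125264e-03,  4.62387536e-02,  2.06903107e-05]), 'grip_force': 0.0, 'gripper_width': 0.08553516758788694}
{'fx': 484.69390853488215, 'fy': 484.69390853488215, 'cx': 250.1311994510731, 'cy': 186.18696740562623, 'k1': 0.058757074409336876, 'position': array([0.2960288 , 0.0709735 , 0.97241944]), 'orientation': array([-2.15277233,  2.15013478, -0.1192699 ])}
top carrier [([0.472, 0.062, -0.002], 0.58)]
top keeper [([0.495, 0.054, 0.035], 0.7)]
top tray [([0.467, -0.126, 0.002], 0.68)
[... 750 characters left out ...]
]
scene rack [([0.444, 0.261, -0.005], 0.74), ([0.42, 0.037, 0.02], 0.56)]
scene obj_short [([0.42, 0.034, 0.021], 0.71)]
scene obj_medium [([0.456, 0.082, 0.019], 0.56)]
scene obj_long [([0.488, 0.112, 0.021], 0.61)]
{'fx': 295.0075622804867, 'fy': 295.0075622804867, 'cx': 259.8261444528625, 'cy': 192.091795143296, 'k1': -0.007948996131881953, 'hand_eye': array([[-2.65926043e-04, -9.59579885e-01, -2.81436269e-01,
         7.19990605e-02],
       [ 9.99999897e-01, -3.58778531e-04,  2.78395696e-04,
         4.14508571e-04],
       [-3.68116201e-04, -2.81436166e-01,  9.59579881e-01,
        -1.43450251e-01],
       [ 0.00000000e+00,  0.00000000e+00,  0.00000000e+00,
         1.00000000e+00]])}
```

View pics/top0.png

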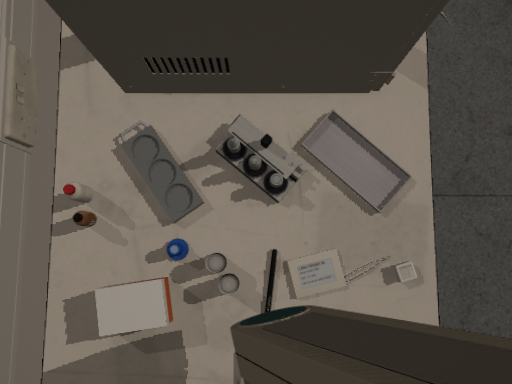

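View pics/scene0.png

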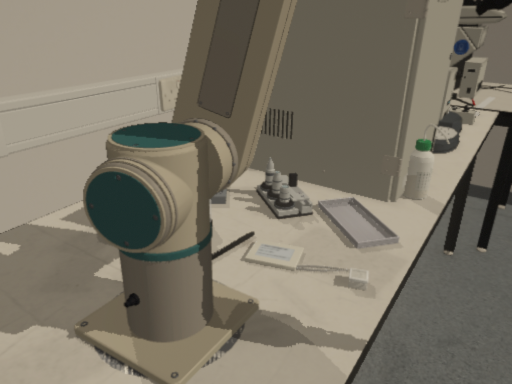

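```bash
cat > h.py <<'E'
from plant import robot
import cv2,numpy as np
from scipy.spatial.transform import Rotation as R
def cam(n,s=None):
    c=robot.get_calibration(n)
    if n=="wrist":
        T=np.eye(4);T[:3,:3]=R.from_rotvec(s["tool_rot"]).as_matrix();T[:3,3]=s["tool_pos"]
        T=T@c["hand_eye"];return c,T[:3,3],T[:3,:3]
    return c,np.array(c["position"]),R.from_rotvec(c["orientation"]).as_matrix()
def ray(n,u,v,z,s=None):
    "pixel -> world point on plane z"
    c,p,Q=cam(n,s); d=np.array([(u-c["cx"])/c["fx"],(v-c["cy"])/c["fy"]]); x=d.copy()
    for _ in range(20): x=d/(1+c["k1"]*(x@x))
    w=Q@[*x,1]; return p+w*(z-p[2])/w[2]
def proj(n,P,s=None):
    c,p,Q=cam(n,s); q=(np.atleast_2d(P)-p)@Q; x=q[:,:2]/q[:,2:]
    x=x*(1+c["k1"]*(x**2).sum(1,keepdims=True)); return x*c["fx"]+[c["cx"],c["cy"]]
def yaw(s): 
    m=R.from_rotvec(s["tool_rot"]).as_matrix(); return np.arctan2(m[1,0],m[0,0])
def go(xyz,psi=None,s=None):
    "shift in tool axes to xyz, then turn about tool z"
    s=s or robot.sense(); m=R.from_rotvec(s["tool_rot"]).as_matrix()
    d=m.T@(np.array(xyz)-s["tool_pos"]); a=0
    if psi is not None: a=(yaw(s)-psi+np.pi)%(2*np.pi)-np.pi
    print("shift",np.round(d,4),"rows",round(np.linalg.norm(d)/.0417,1),"turn z",round(a,4),"rows",round(abs(a)/.125,1),"q6",s["qpos"][5])
def snap(n,f):
    s=robot.sense(); im=robot.grab_frame(n); cv2.imwrite(f"pics/{f}.png",im); return s,im
E
python3 - <<'E'
from h import *
im=cv2.imread("pics/top0.png"); c=im[100:220,205:315]
cv2.imwrite("pics/crop0.png",cv2.resize(c,None,fx=5,fy=5,interpolation=cv2.INTER_CUBIC))
print("wall",ray("scene",387,190,0),ray("scene",250,160,0)); print("yaw",yaw(robot.sense()))
go([.40,.03,.30],0)
E
```

```text
wall [ 0.69354106 -0.13055707  0.        ] [0.67884174 0.30101093 0.        ]
yaw 0.3387665689119787
shift [ 0.3872 -0.5204 -0.0687] rows 15.6 turn z 0.3388 rows 2.7 q6 1.4673890226616924
```

View pics/crop0.png

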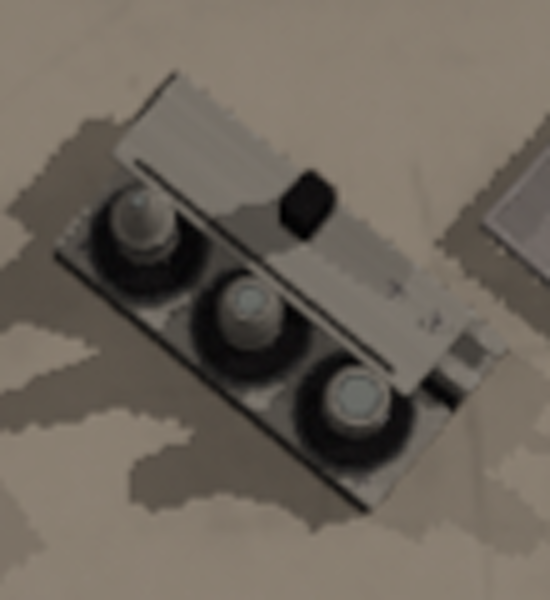

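```bash
python3 - <<'E'
from h import *
go([.45,.06,.25],np.radians(140))
E
```

```text
shift [ 0.4444 -0.5321 -0.0187] rows 16.6 turn z -2.1047 rows 16.8 q6 1.4673890226616924
```

step_arm(steps=[[0.0222, -0.0266, -0.001, 0, 0, 0], [0.0222, -0.0266, -0.001, 0, 0, 0], [0.0222, -0.0266, -0.001, 0, 0, 0], [0.0222, -0.0266, -0.001, 0, 0, 0], [0.0222, -0.0266, -0.001, 0, 0, 0], [0.0222, -0.0266, -0.001, 0, 0, 0], [0.0222, -0.0266, -0.001, 0, 0, 0], [0.0222, -0.0266, -0.001, 0, 0, 0], [0.0222, -0.0266, -0.001, 0, 0, 0], [0.0222, -0.0266, -0.001, 0, 0, 0]])

```text
time_s: 1.63
tool_pos: [0.3289, -0.2633, 0.2416]
tool_rot: [3.096, 0.529, 0.001]
ft_force: [0.9, 0.1, 0.3]
gripper_width: 0.0855
grip_force: 0.0
```

step_arm(steps=[[0.0222, -0.0266, -0.001, 0, 0, 0], [0.0222, -0.0266, -0.001, 0, 0, 0], [0.0222, -0.0266, -0.001, 0, 0, 0], [0.0222, -0.0266, -0.001, 0, 0, 0], [0.0222, -0.0266, -0.001, 0, 0, 0], [0.0222, -0.0266, -0.001, 0, 0, 0], [0.0222, -0.0266, -0.001, 0, 0, 0], [0.0222, -0.0266, -0.001, 0, 0, 0], [0.0222, -0.0266, -0.001, 0, 0, 0], [0.0222, -0.0266, -0.001, 0, 0, 0]])

```text
time_s: 2.47
tool_pos: [0.45, 0.0617, 0.2517]
tool_rot: [3.096, 0.53, 0.001]
ft_force: [0.7, -0.4, 0.5]
gripper_width: 0.0855
grip_force: 0.0
```

step_arm(steps=[[0, 0, 0, 0, 0, -0.12], [0, 0, 0, 0, 0, -0.12], [0, 0, 0, 0, 0, -0.12], [0, 0, 0, 0, 0, -0.12], [0, 0, 0, 0, 0, -0.12], [0, 0, 0, 0, 0, -0.12], [0, 0, 0, 0, 0, -0.12], [0, 0, 0, 0, 0, -0.12], [0, 0, 0, 0, 0, -0.12], [0, 0, 0, 0, 0, -0.12]])

```text
time_s: 3.3
tool_pos: [0.4497, 0.0598, 0.2515]
tool_rot: [2.25, 2.192, 0.0]
ft_force: [0.8, -0.4, -0.2]
gripper_width: 0.0857
grip_force: 0.0
```

step_arm(steps=[[0, 0, 0, 0, 0, -0.12], [0, 0, 0, 0, 0, -0.12], [0, 0, 0, 0, 0, -0.12], [0, 0, 0, 0, 0, -0.12], [0, 0, 0, 0, 0, -0.12], [0, 0, 0, 0, 0, -0.12], [0, 0, 0, 0, 0, -0.12], [0, 0, 0, 0, 0, -0.06], [0, 0, 0, 0, 0, 0], [0, 0, 0, 0, 0, 0]])

```text
time_s: 4.13
tool_pos: [0.4497, 0.0599, 0.2514]
tool_rot: [1.084, 2.948, 0.0]
ft_force: [-0.7, -0.6, -0.7]
gripper_width: 0.0854
grip_force: 0.0
```

```bash
python3 - <<'E'
from h import *
s,im=snap("wrist","w1"); print(s["tool_pos"],np.degrees(yaw(s)),s["time_s"],s["qpos"])
cv2.imwrite("pics/w1b.png",cv2.resize(im,(800,600),interpolation=cv2.INTER_CUBIC))
for l in "carrier keeper tray rack obj_short obj_medium obj_long".split():
    print(l,[(np.round(d["location"],3).tolist(),round(d["score"],2)) for d in robot.spot_point("wrist",l)])
E
```

```text
[0.44966647 0.05985589 0.25142521] 139.63442483234516 4.1333 [-1.03357115e-02 -4.21028961e-02 -3.45347163e-01  1.26730969e+00
  7.96646251e-07  6.94176465e-01]
carrier []
keeper [([0.498, 0.053, 0.034], 0.75)]
tray [([0.466, -0.127, -0.001], 0.65)]
rack [([0.442, 0.258, 0.002], 0.92), ([0.457, 0.074, 0.017], 0.38)]
obj_short [([0.422, 0.033, 0.014], 0.9)]
obj_medium [([0.452, 0.08, 0.022], 0.68)]
obj_long [([0.489, 0.112, 0.018], 0.75)]
```

View pics/w1b.png

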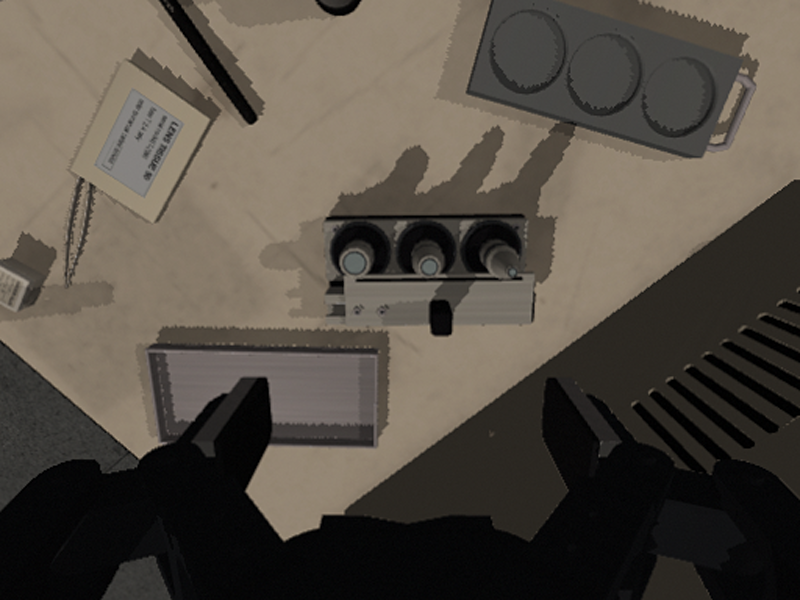

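```bash
python3 - <<'E'
from h import *
im=cv2.imread("pics/w1.png")
a=cv2.resize(im[128:222,200:352],None,fx=5,fy=5,interpolation=cv2.INTER_CUBIC)
cv2.imwrite("pics/c1.png",np.clip(a*2.,0,255).astype(np.uint8))
b=cv2.resize(im[0:110,295:495],None,fx=4,fy=4,interpolation=cv2.INTER_CUBIC)
cv2.imwrite("pics/c2.png",np.clip(b*2.,0,255).astype(np.uint8))
E
```

```text
(no output)
```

View pics/c1.png

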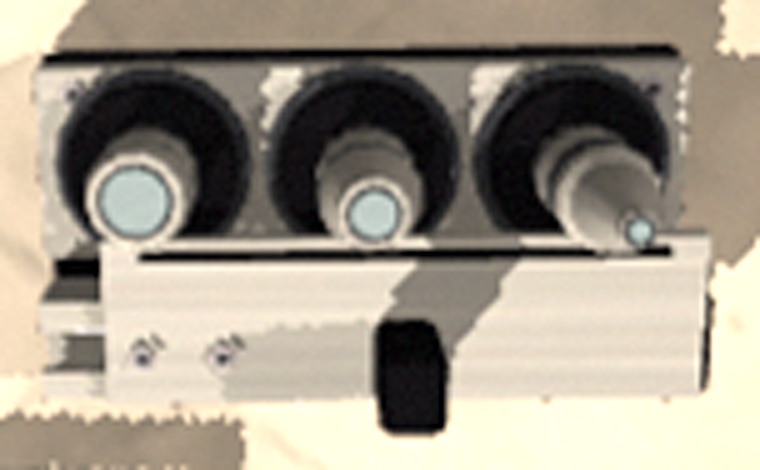

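View pics/c2.png

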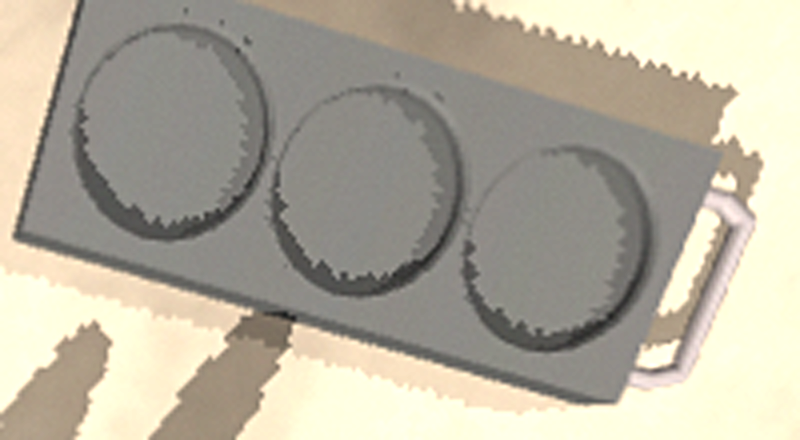

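```bash
python3 - <<'E'
from h import *
s=dict(tool_pos=np.array([0.44966647,0.05985589,0.25142521]),tool_rot=robot.sense()["tool_rot"])
f=lambda u,v,z:ray("wrist",200+u/5,128+v/5,z,s)[:2]
g=lambda u,v,z:ray("wrist",295+u/4,v/4,z,s)[:2]
O=np.array([f(135,200,.070),f(375,213,.086),f(640,232,.104)]);print("obj",O.round(4))
d=O[2]-O[0];print(np.linalg.norm(d),np.degrees(np.arctan2(d[1],d[0])))
a,b=f(45,58,.014),f(678,50,.014);d=b-a;print("carrier edge",a,b,np.linalg.norm(d),np.degrees(np.arctan2(d[1],d[0])))
print("handle top corners",f(381,432,.0725),f(445,432,.0725)); 
a,b=f(105,395,.0385),f(700,388,.0385);d=b-a;print("plate edge",a,b,np.linalg.norm(d),np.degrees(np.arctan2(d[1],d[0])))
a,b=f(105,245,.0385),f(708,238,.0385);d=b-a;print("plate edge2",a,b,np.linalg.norm(d),np.degrees(np.arctan2(d[1],d[0])))
W=np.array([g(172,132,.02),g(370,190,.02),g(558,249,.02)]);d=W[2]-W[0];print("wells",W.round(4),np.linalg.norm(d),np.degrees(np.arctan2(d[1],d[0])))
h=lambda u,v,z:ray("wrist",u*.64,v*.64,z,s)[:2]
T=np.array([h(148,347,.014),h(377,350,.014),h(378,445,.014),h(160,443,.014)]);print("tray",T.round(4),T.mean(0))
# top camera check of object tips
t=lambda u,v,z:ray("top",205+u/5,100+v/5,z)[:2]
print("top obj",t(358,395,.07),t(250,300,.086),t(140,200,.104),"handle",t(307,205,.068))
E
```

```text
obj [[0.4231 0.0343]
 [0.457  0.075 ]
 [0.4911 0.1152]]
0.10567405927711682 49.949541701121255
carrier edge [0.38544324 0.02917153] [0.48855294 0.15392515] 0.16184892345828047 50.42604298041074
handle top corners [0.50078512 0.04164876] [0.51042752 0.05301962]
plate edge [ 0.45845014 -0.01253473] [0.5552974  0.10460299] 0.1519889408496148 50.41670059929977
plate edge2 [0.42936986 0.01403917] [0.52468984 0.12922476] 0.14951126467127754 50.39109304796247
wells [[0.3926 0.2259]
 [0.442  0.2609]
 [0.491  0.2945]] 0.12002057037452117 34.86447238297967
tray [[ 0.3655 -0.1698]
 [ 0.4994 -0.016 ]
 [ 0.573  -0.0794]
 [ 0.4376 -0.2364]] [ 0.4688848  -0.12540084]
top obj [0.42186945 0.03313505] [0.45521062 0.07367987] [0.48903993 0.11385043] handle [0.49505237 0.05210132]
```

```bash
python3 - <<'E'
from h import *
go([.497,.054,.0435],np.radians(140.2))
E
```

```text
shift [-0.0399  0.0261  0.2078] rows 5.1 turn z -0.0085 rows 0.1 q6 0.6927479214372982
```

step_arm(steps=[[-0.02, 0.013, 0, 0, 0, -0.0085], [-0.02, 0.013, 0, 0, 0, 0], [0, 0, 0.03, 0, 0, 0], [0, 0, 0.03, 0, 0, 0], [0, 0, 0.03, 0, 0, 0], [0, 0, 0.03, 0, 0, 0], [0, 0, 0.025, 0, 0, 0], [0, 0, 0.02, 0, 0, 0], [0, 0, 0.015, 0, 0, 0], [0, 0, 0, 0, 0, 0]])

```text
time_s: 5.37
tool_pos: [0.4937, 0.0541, 0.0679]
tool_rot: [-1.067, -2.948, 0.004]
ft_force: [-0.8, -0.5, -0.4]
gripper_width: 0.0854
grip_force: 0.0
```

```bash
python3 - <<'E'
from h import *
s,im=snap("wrist","w2"); 
go([.497,.054,.0435],np.radians(140.2),s)
cv2.imwrite("pics/w2c.png",np.clip(im*1.8,0,255).astype(np.uint8))
E
```

```text
shift [-0.0027  0.0022  0.0244] rows 0.6 turn z 0.0001 rows 0.0 q6 0.6734021984468667
```

View pics/w2c.png

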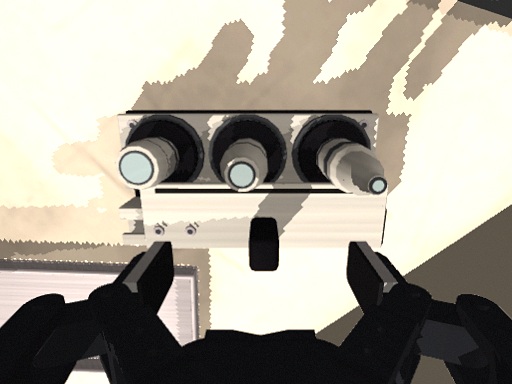

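```bash
python3 - <<'E'
from h import *
s=robot.sense()
a,b=[ray("wrist",u,270.5,.0725,s)[:2] for u in (250,279)]
n=np.array([-.768,.640]);print((a+b)/2+.01*n,np.linalg.norm(b-a))
for u,v,z in((133,165,.068),(240,174,.084),(377,184,.102)):print(ray("wrist",u,v,z,s))
E
```

```text
[0.50027784 0.0532873 ] 0.01562725685336064
[0.42203916 0.0324494  0.068     ]
[0.45783956 0.07384326 0.084     ]
[0.49275006 0.11588122 0.102     ]
```

step_arm(steps=[[-0.0027, 0.0022, 0.012, 0, 0, 0], [0, 0, 0.0124, 0, 0, 0], [0, 0, 0, 0, 0, 0]])

```text
time_s: 5.67
tool_pos: [0.5003, 0.054, 0.0466]
tool_rot: [-1.069, -2.953, 0.0]
ft_force: [-0.6, 0.2, -0.2]
gripper_width: 0.0855
grip_force: 0.0
```

step_arm(steps=[[0, 0, 0, 0, 0, 0], [0, 0, 0, 0, 0, 0], [0, 0, 0, 0, 0, 0], [0, 0, 0, 0, 0, 0], [0, 0, 0, 0, 0, 0], [0, 0, 0, 0, 0, 0], [0, 0, 0, 0, 0, 0], [0, 0, 0, 0, 0, 0], [0, 0, 0, 0, 0, 0], [0, 0, 0, 0, 0, 0]], hand=0, force=50)

```text
time_s: 6.5
tool_pos: [0.5011, 0.0539, 0.0476]
tool_rot: [1.068, 2.953, 0.0]
ft_force: [-0.2, -0.3, 6.1]
gripper_width: 0.0151
grip_force: 49.7
```

step_arm(steps=[[0, -0.004, -0.0015, 0, 0, 0], [0, -0.006, 0, 0, 0, 0], [0, -0.006, 0, 0, 0, 0], [0, -0.006, 0, 0, 0, 0], [0, -0.006, 0, 0, 0, 0]])

```text
time_s: 6.92
tool_pos: [0.4814, 0.0319, 0.0479]
tool_rot: [-1.069, -2.953, 0.001]
ft_force: [-0.0, -0.4, -0.9]
gripper_width: 0.0152
grip_force: 48.8
```

Sliding freely.

step_arm(steps=[[0, -0.006, 0, 0, 0, 0], [0, -0.006, 0, 0, 0, 0], [0, -0.006, 0, 0, 0, 0], [0, -0.006, 0, 0, 0, 0], [0, -0.006, 0, 0, 0, 0], [0, -0.005, 0, 0, 0, 0], [0, -0.002, 0, 0, 0, 0], [0, 0, 0, 0, 0, 0], [0, 0, 0, 0, 0, 0]])

```text
time_s: 7.67
tool_pos: [0.459, 0.004, 0.0485]
tool_rot: [1.069, 2.954, 0.0]
ft_force: [0.2, 0.2, -0.9]
gripper_width: 0.0151
grip_force: 48.8
```

```bash
python3 - <<'E'
from h import *
s,im=snap("wrist","w3"); cv2.imwrite("pics/w3c.png",np.clip(im*1.8,0,255).astype(np.uint8));print(s["tool_pos"],s["ft_force"],s["gripper_width"])
E
```

```text
[0.45904881 0.00397366 0.04849543] [ 0.16038371  0.23469634 -0.93592144] 0.015087775936680396
```

View pics/w3c.png

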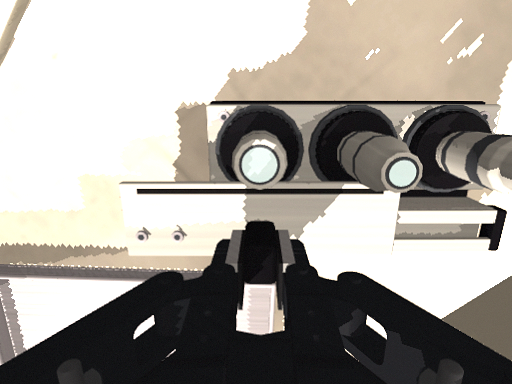

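step_arm(steps=[[0, 0, -0.004, 0, 0, 0], [0, 0, -0.006, 0, 0, 0], [0, 0, -0.008, 0, 0, 0], [0, 0, -0.01, 0, 0, 0], [0, 0, -0.012, 0, 0, 0], [0, 0, -0.015, 0, 0, 0], [0, 0, -0.015, 0, 0, 0], [0, 0, 0, 0, 0, 0], [0, 0, 0, 0, 0, 0]])

```text
time_s: 8.47
tool_pos: [0.4604, 0.0039, 0.12]
tool_rot: [1.067, 2.951, 0.001]
ft_force: [-1.0, 1.1, -1.3]
gripper_width: 0.0149
grip_force: 48.8
```

```bash
python3 - <<'E'
from h import *
s,im=snap("wrist","w4"); cv2.imwrite("pics/w4c.png",np.clip(im*1.8,0,255).astype(np.uint8));print(s["tool_pos"],s["ft_force"],s["gripper_width"])
go([.4737,-.1316,.12],np.radians(139.5))
E
```

```text
[0.46037765 0.00392197 0.11997506] [-1.01652892  1.12491473 -1.29755945] 0.014888114401916211
shift [-0.0979 -0.095  -0.0011] rows 3.3 turn z 0.0127 rows 0.1 q6 0.5620762005942722
```

View pics/w4c.png

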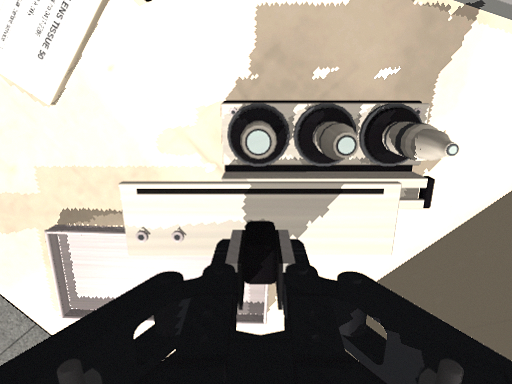

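step_arm(steps=[[-0.0166, -0.016, 0, 0, 0, 0], [-0.0166, -0.016, 0, 0, 0, 0], [-0.0166, -0.016, 0, 0, 0, 0], [-0.0166, -0.016, 0, 0, 0, 0], [-0.0166, -0.016, 0, 0, 0, 0], [-0.015, -0.015, 0, 0, 0, 0.012], [0, 0, 0.015, 0, 0, 0], [0, 0, 0.015, 0, 0, 0], [0, 0, 0.015, 0, 0, 0], [0, 0, 0, 0, 0, 0]])

```text
time_s: 9.35
tool_pos: [0.4698, -0.1304, 0.0696]
tool_rot: [-1.085, -2.94, -0.001]
ft_force: [-1.4, 0.4, -0.8]
gripper_width: 0.0151
grip_force: 49.0
```

step_arm(steps=[[0, 0, 0, 0, 0, 0], [0, 0, 0, 0, 0, 0]])

```text
time_s: 9.52
tool_pos: [0.4733, -0.1315, 0.0734]
tool_rot: [-1.086, -2.947, -0.0]
ft_force: [-1.6, -0.5, -1.5]
gripper_width: 0.0153
grip_force: 49.0
```

```bash
python3 - <<'E'
from h import *
s,im=snap("wrist","w5"); cv2.imwrite("pics/w5c.png",np.clip(im*1.8,0,255).astype(np.uint8));print(s["tool_pos"],s["ft_force"],s["gripper_width"])
go([.4737,-.1316,.027],np.radians(139.5))
E
```

```text
[ 0.47329544 -0.13151554  0.07335637] [-1.5548334  -0.54201856 -1.50013034] 0.015305584324279597
shift [ 0.0003 -0.      0.0469] rows 1.1 turn z 0.0008 rows 0.0 q6 0.30341195803639825
```

View pics/w5c.png

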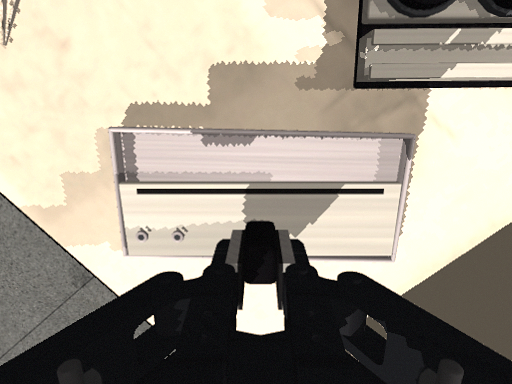

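step_arm(steps=[[0, 0, 0.012, 0, 0, 0], [0, 0, 0.012, 0, 0, 0], [0, 0, 0.01, 0, 0, 0], [0, 0, 0.006, 0, 0, 0], [0, 0, 0.003, 0, 0, 0], [0, 0, 0, 0, 0, 0], [0, 0, 0, 0, 0, 0], [0, 0, 0, 0, 0, 0]])

```text
time_s: 10.23
tool_pos: [0.474, -0.1319, 0.031]
tool_rot: [1.086, 2.947, -0.0]
ft_force: [1.4, 1.2, -1.5]
gripper_width: 0.0149
grip_force: 49.1
```

step_arm(steps=[[0, 0, 0.002, 0, 0, 0], [0, 0, 0.002, 0, 0, 0], [0, 0, 0.001, 0, 0, 0], [0, 0, 0, 0, 0, 0], [0, 0, 0, 0, 0, 0]])

```text
time_s: 10.65
tool_pos: [0.4737, -0.1317, 0.0256]
tool_rot: [1.086, 2.947, 0.0]
ft_force: [-0.2, 0.2, 0.6]
gripper_width: 0.015
grip_force: 49.3
```

step_arm(steps=[[0, 0, 0, 0, 0, 0], [0, 0, 0, 0, 0, 0], [0, 0, 0, 0, 0, 0], [0, 0, 0, 0, 0, 0], [0, 0, 0, 0, 0, 0], [0, 0, 0, 0, 0, 0], [0, 0, 0, 0, 0, 0], [0, 0, 0, 0, 0, 0]], hand=1)

```text
time_s: 11.32
tool_pos: [0.4734, -0.1317, 0.0254]
tool_rot: [-1.086, -2.948, 0.0]
ft_force: [-0.2, -0.1, -0.5]
gripper_width: 0.0854
grip_force: 0.0
```

step_arm(steps=[[0, 0, -0.02, 0, 0, 0], [0, 0, -0.03, 0, 0, 0], [0, 0, -0.03, 0, 0, 0], [0, 0, -0.03, 0, 0, 0], [0, 0, -0.03, 0, 0, 0], [0, 0, -0.03, 0, 0, 0], [0, 0, 0, 0, 0, 0], [0, 0, 0, 0, 0, 0]])

```text
time_s: 11.98
tool_pos: [0.4751, -0.1324, 0.1977]
tool_rot: [1.085, 2.943, -0.0]
ft_force: [-0.8, 0.2, -0.2]
gripper_width: 0.0854
grip_force: 0.0
```

```bash
python3 - <<'E'
from h import *
s,im=snap("wrist","w6"); cv2.imwrite("pics/w6c.png",np.clip(im*1.8,0,255).astype(np.uint8))
go([.4227,.0337,.19],np.radians(50.2-180),s); go([.4227,.0337,.19],np.radians(50.2),s)
print([(np.round(d["location"],3).tolist(),round(d["score"],2)) for d in robot.spot_point("top","keeper")])
E
```

```text
shift [0.1477 0.0923 0.0071] rows 4.2 turn z -1.5825 rows 12.7 q6 0.3034222952292907
shift [0.1477 0.0923 0.0071] rows 4.2 turn z 1.5591 rows 12.5 q6 0.3034222952292907
[([0.495, 0.054, 0.035], 0.7)]
```

View pics/w6c.png

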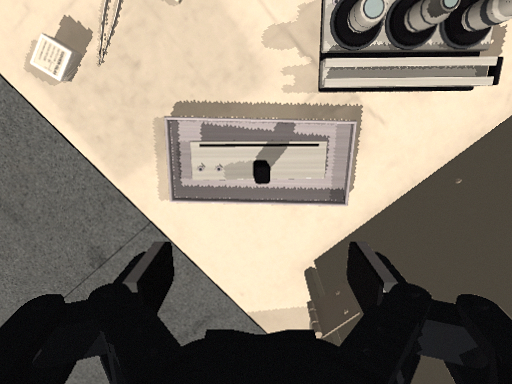

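step_arm(steps=[[0.03, 0.0185, 0, 0, 0, 0], [0.03, 0.0185, 0, 0, 0, 0], [0.03, 0.0185, 0, 0, 0, 0], [0.03, 0.0185, 0, 0, 0, 0], [0.0277, 0.0183, 0, 0, 0, 0], [0, 0, 0, 0, 0, -0.12], [0, 0, 0, 0, 0, -0.12], [0, 0, 0, 0, 0, -0.12], [0, 0, 0, 0, 0, -0.12], [0, 0, 0, 0, 0, -0.12]])

```text
time_s: 12.92
tool_pos: [0.4193, 0.0347, 0.1933]
tool_rot: [-0.157, -3.133, -0.0]
ft_force: [-0.2, -0.8, -0.1]
gripper_width: 0.0851
grip_force: 0.0
```

step_arm(steps=[[0, 0, 0, 0, 0, -0.12], [0, 0, 0, 0, 0, -0.12], [0, 0, 0, 0, 0, -0.12], [0, 0, 0, 0, 0, -0.12], [0, 0, 0, 0, 0, -0.12], [0, 0, 0, 0, 0, -0.12], [0, 0, 0, 0, 0, -0.12], [0, 0, 0, 0, 0, -0.12], [0, 0, 0, 0, 0, -0.022], [0, 0, 0, 0, 0, 0]])

```text
time_s: 13.75
tool_pos: [0.4197, 0.0345, 0.1938]
tool_rot: [1.328, -2.844, -0.003]
ft_force: [0.2, 0.9, 0.2]
gripper_width: 0.0852
grip_force: 0.0
```

```bash
python3 - <<'E'
from h import *
s,im=snap("wrist","w7"); cv2.imwrite("pics/w7c.png",np.clip(im*1.8,0,255).astype(np.uint8))
go([.4224,.0333,.038],np.radians(50.2-180),s)
print("rack",[(np.round(d["location"],3).tolist(),round(d["score"],2)) for d in robot.spot_point("wrist","rack")])
E
```

```text
shift [-0.0011 -0.0032  0.1558] rows 3.7 turn z -0.0023 rows 0.0 q6 -0.9456327667397898
rack [([0.443, 0.258, -0.0], 0.62)]
```

View pics/w7c.png

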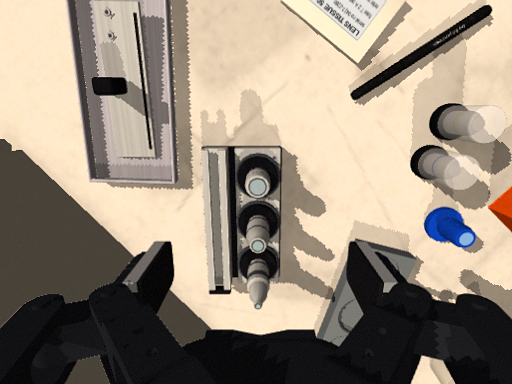

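```bash
python3 - <<'E'
from h import *
s=robot.sense()
for u,v,z in((258,185,.068),(259,245,.084),(258,305,.102)):print(ray("wrist",u,v,z,s))
E
```

```text
[0.42227304 0.03348195 0.068     ]
[0.45656589 0.07582218 0.084     ]
[0.49135964 0.11583001 0.102     ]
```

step_arm(steps=[[-0.001, -0.003, 0.02, 0, 0, -0.002], [0, 0, 0.03, 0, 0, 0], [0, 0, 0.03, 0, 0, 0], [0, 0, 0.03, 0, 0, 0], [0, 0, 0.02, 0, 0, 0], [0, 0, 0.014, 0, 0, 0], [0, 0, 0, 0, 0, 0], [0, 0, 0, 0, 0, 0], [0, 0, 0, 0, 0, 0]])

```text
time_s: 14.6
tool_pos: [0.4247, 0.0332, 0.0522]
tool_rot: [-1.333, 2.843, -0.001]
ft_force: [0.3, 0.3, 0.3]
gripper_width: 0.085
grip_force: 0.0
```

step_arm(steps=[[0.001, 0.002, 0.006, 0, 0, 0], [0, 0, 0.007, 0, 0, 0], [0, 0, 0, 0, 0, 0], [0, 0, 0, 0, 0, 0]])

```text
time_s: 14.93
tool_pos: [0.4214, 0.0338, 0.0383]
tool_rot: [1.335, -2.843, -0.0]
ft_force: [0.3, -0.5, -0.1]
gripper_width: 0.0853
grip_force: 0.0
```

step_arm(steps=[[0, 0, 0, 0, 0, 0], [0, 0, 0, 0, 0, 0], [0, 0, 0, 0, 0, 0], [0, 0, 0, 0, 0, 0], [0, 0, 0, 0, 0, 0], [0, 0, 0, 0, 0, 0], [0, 0, 0, 0, 0, 0], [0, 0, 0, 0, 0, 0]], hand=0, force=40)

```text
time_s: 15.6
tool_pos: [0.422, 0.0337, 0.0387]
tool_rot: [-1.335, 2.844, -0.0]
ft_force: [-0.8, 1.0, 4.1]
gripper_width: 0.0237
grip_force: 39.4
```

step_arm(steps=[[0, 0, -0.005, 0, 0, 0], [0, 0, -0.01, 0, 0, 0], [0, 0, -0.015, 0, 0, 0], [0, 0, -0.02, 0, 0, 0], [0, 0, -0.02, 0, 0, 0], [0, 0, -0.02, 0, 0, 0], [0, 0, -0.02, 0, 0, 0], [0, 0, -0.015, 0, 0, 0], [0, 0, -0.005, 0, 0, 0], [0, 0, 0, 0, 0, 0]])

```text
time_s: 16.43
tool_pos: [0.4228, 0.0337, 0.1696]
tool_rot: [-1.334, 2.842, -0.002]
ft_force: [1.1, -0.7, -0.7]
gripper_width: 0.0236
grip_force: 39.3
```

```bash
python3 - <<'E'
from h import *
s=robot.sense(); print(s["tool_pos"],s["gripper_width"],s["ft_force"])
go([.491,.2945,.165],np.radians(34.9-180),s)
E
```

```text
[0.42277005 0.03371286 0.16964674] 0.023585515368455285 [ 1.06705303 -0.69129727 -0.65216962]
shift [-0.2442  0.1141  0.0048] rows 6.5 turn z 0.2686 rows 2.1 q6 -0.9508178491279099
```

step_arm(steps=[[-0.014, 0.0065, 0, 0, 0, 0], [-0.027, 0.0127, 0, 0, 0, 0], [-0.029, 0.0135, 0, 0, 0, 0], [-0.029, 0.0135, 0, 0, 0, 0], [-0.029, 0.0135, 0, 0, 0, 0], [-0.029, 0.0135, 0, 0, 0, 0], [-0.029, 0.0135, 0, 0, 0, 0], [-0.029, 0.0135, 0, 0, 0, 0], [-0.02, 0.0095, 0, 0, 0, 0], [-0.0092, 0.0044, 0, 0, 0, 0]])

```text
time_s: 17.27
tool_pos: [0.4897, 0.2969, 0.1664]
tool_rot: [1.338, -2.841, -0.001]
ft_force: [-0.2, -0.7, -0.2]
gripper_width: 0.0234
grip_force: 39.4
```

step_arm(steps=[[0, 0, 0, 0, 0, 0.06], [0, 0, 0, 0, 0, 0.1], [0, 0, 0, 0, 0, 0.07], [0, 0, 0, 0, 0, 0.0386], [0, 0, 0, 0, 0, 0], [0, 0, 0, 0, 0, 0]])

```text
time_s: 17.77
tool_pos: [0.4891, 0.2937, 0.1671]
tool_rot: [0.942, -2.994, 0.001]
ft_force: [-0.3, 0.4, -1.2]
gripper_width: 0.0238
grip_force: 39.4
```

```bash
python3 - <<'E'
from h import *
s=robot.sense(); print(s["tool_pos"],s["gripper_width"],s["ft_force"],s["qpos"])
go([.491,.2945,.04],np.radians(34.9-180),s)
im=robot.grab_frame("top");cv2.imwrite("pics/t2.png",np.clip(cv2.resize(im[90:310,60:320],None,fx=2.5,fy=2.5,interpolation=cv2.INTER_CUBIC)*1.8,0,255).astype(np.uint8))
E
```

```text
[0.4891018  0.29370508 0.16714698] 0.02378750417315365 [-0.28025179  0.36889864 -1.22504713] [ 4.27571514e-01  2.24136437e-01 -2.33597023e-01  1.11559466e+00
 -1.63466952e-04 -1.82177513e-01]
shift [-0.0023 -0.0005  0.1271] rows 3.0 turn z 0.0006 rows 0.0 q6 -0.18217751343168467
```

step_arm(steps=[[-0.002, 0, 0.015, 0, 0, 0], [0, 0, 0.025, 0, 0, 0], [0, 0, 0.03, 0, 0, 0], [0, 0, 0.025, 0, 0, 0], [0, 0, 0.015, 0, 0, 0], [0, 0, 0.008, 0, 0, 0], [0, 0, 0, 0, 0, 0], [0, 0, 0, 0, 0, 0]])

```text
time_s: 18.48
tool_pos: [0.4917, 0.2956, 0.0505]
tool_rot: [0.942, -2.997, 0.0]
ft_force: [-0.4, 1.8, -0.5]
gripper_width: 0.0236
grip_force: 39.4
```

step_arm(steps=[[0, 0, 0.006, 0, 0, 0], [0, 0, 0.005, 0, 0, 0], [0, 0, 0.004, 0, 0, 0], [0, 0, 0.002, 0, 0, 0], [0, 0, 0.001, 0, 0, 0], [0, 0, 0.001, 0, 0, 0], [0, 0, 0, 0, 0, 0], [0, 0, 0, 0, 0, 0]])

```text
time_s: 19.15
tool_pos: [0.4917, 0.2957, 0.0315]
tool_rot: [-0.942, 2.997, 0.0]
ft_force: [-0.2, 0.4, -0.8]
gripper_width: 0.0236
grip_force: 39.4
```

step_arm(steps=[[0, 0, 0.0005, 0, 0, 0], [0, 0, 0.0005, 0, 0, 0], [0, 0, 0.0005, 0, 0, 0], [0, 0, 0, 0, 0, 0], [0, 0, 0, 0, 0, 0]])

```text
time_s: 19.57
tool_pos: [0.4919, 0.2958, 0.0308]
tool_rot: [-0.942, 2.996, 0.0]
ft_force: [-1.6, -1.3, 5.9]
gripper_width: 0.0235
grip_force: 40.0
```

Touched down (6 N at z=0.0308). Release and lift; then view the rack.

step_arm(steps=[[0, 0, 0, 0, 0, 0], [0, 0, 0, 0, 0, 0], [0, 0, 0, 0, 0, 0], [0, 0, 0, 0, 0, 0], [0, 0, 0, 0, 0, 0], [0, 0, 0, 0, 0, 0], [0, 0, 0, 0, 0, 0]], hand=1)

```text
time_s: 20.15
tool_pos: [0.4916, 0.2957, 0.0298]
tool_rot: [0.942, -2.997, -0.0]
ft_force: [-0.8, -0.7, -0.2]
gripper_width: 0.0853
grip_force: 0.0
```

step_arm(steps=[[0, 0, -0.01, 0, 0, 0], [0, 0, -0.02, 0, 0, 0], [0, 0, -0.03, 0, 0, 0], [0, 0, -0.035, 0, 0, 0], [0, 0, -0.035, 0, 0, 0], [0, 0, -0.025, 0, 0, 0], [0, 0, 0, 0, 0, 0], [0, 0, 0, 0, 0, 0]])

```text
time_s: 20.82
tool_pos: [0.4933, 0.2964, 0.188]
tool_rot: [-0.94, 2.992, 0.001]
ft_force: [-0.5, -0.4, -0.4]
gripper_width: 0.0854
grip_force: 0.0
```

```bash
python3 - <<'E'
from h import *
s,im=snap("wrist","w8"); cv2.imwrite("pics/w8c.png",np.clip(im*1.8,0,255).astype(np.uint8))
go([.4568,.0752,.18],np.radians(50.2-180),s)
robot.grab_frame("top")
for l in("obj_short","obj_medium","rack"):
  for c in ("wrist","top"): print(l,c,[(np.round(d["location"],3).tolist(),round(d["score"],2)) for d in robot.spot_point(c,l)])
E
```

```text
shift [ 0.1565 -0.1606  0.0073] rows 5.4 turn z -0.267 rows 2.1 q6 -0.1803000450819402
obj_short wrist [([0.494, 0.299, 0.009], 0.77), ([0.441, 0.26, -0.002], 0.7)]
obj_short top [([0.295, 0.229, 0.001], 0.73), ([0.492, 0.297, 0.012], 0.6), ([0.472, 0.063, 0.003], 0.55)]
obj_medium wrist [([0.452, 0.074, 0.017], 0.71)]
obj_medium top [([0.457, 0.071, 0.021], 0.63)]
rack wrist [([0.443, 0.26, 0.002], 0.79)]
rack top [([0.44, 0.262, -0.001], 0.56)]
```

View pics/w8c.png

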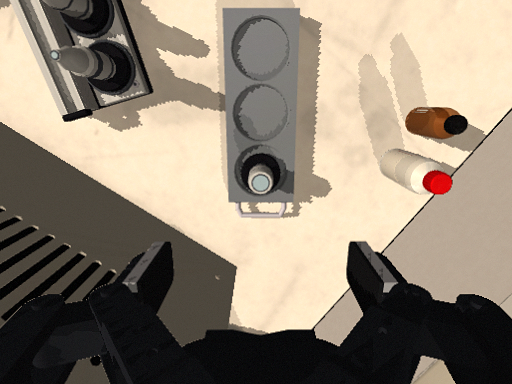

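step_arm(steps=[[0.013, -0.0134, 0, 0, 0, -0.06], [0.02, -0.02, 0, 0, 0, 0], [0.02, -0.02, 0, 0, 0, 0], [0.02, -0.02, 0, 0, 0, 0], [0.02, -0.02, 0, 0, 0, 0], [0.02, -0.02, 0, 0, 0, 0], [0.02, -0.02, 0, 0, 0, 0], [0.02, -0.02, 0, 0, 0, -0.107], [0, 0, 0, 0, 0, -0.1], [0, 0, 0, 0, 0, 0]])

```text
time_s: 22.05
tool_pos: [0.4652, 0.0793, 0.1845]
tool_rot: [1.331, -2.845, -0.001]
ft_force: [-0.3, -0.3, 0.2]
gripper_width: 0.0857
grip_force: 0.0
```

```bash
python3 - <<'E'
from h import *
print("wells",[ray("wrist",u,v,.02,dict(tool_pos=np.array([.4933,.2964,.188]),tool_rot=np.array([-.94,2.992,.001]))).round(4) for u,v in((262,49),(262,111))])
s=robot.sense();print(s["tool_pos"])
go([.4568,.0752,.052],np.radians(50.2-180),s)
E
```

```text
wells [array([0.3917, 0.2271, 0.02  ]), array([0.439 , 0.2602, 0.02  ])]
[0.46519782 0.07927369 0.1845146 ]
shift [0.0084 0.0037 0.1325] rows 3.2 turn z -0.0013 rows 0.0 q6 -0.8432461487763028
```

step_arm(steps=[[0.0084, 0.0037, 0, 0, 0, 0], [0, 0, 0.02, 0, 0, 0], [0, 0, 0.03, 0, 0, 0], [0, 0, 0.03, 0, 0, 0], [0, 0, 0.03, 0, 0, 0], [0, 0, 0.02, 0, 0, 0], [0, 0, 0, 0, 0, 0], [0, 0, 0, 0, 0, 0], [0, 0, 0, 0, 0, 0]])

```text
time_s: 22.8
tool_pos: [0.4583, 0.0769, 0.056]
tool_rot: [-1.332, 2.844, -0.001]
ft_force: [0.3, -0.2, 0.7]
gripper_width: 0.0852
grip_force: 0.0
```

```bash
python3 - <<'E'
from h import *
s=robot.sense();print(s["tool_pos"])
go([.4568,.0750,.0385],np.radians(50.2-180),s)
E
```

```text
[0.45826253 0.07693211 0.05597709]
shift [ 0.0024 -0.0001  0.0175] rows 0.4 turn z -0.0001 rows 0.0 q6 -0.8490075620911215
```

step_arm(steps=[[0.002, 0, 0.008, 0, 0, 0], [0, 0, 0.0085, 0, 0, 0], [0, 0, 0, 0, 0, 0], [0, 0, 0, 0, 0, 0]])

```text
time_s: 23.13
tool_pos: [0.4557, 0.0749, 0.0382]
tool_rot: [1.332, -2.845, -0.0]
ft_force: [0.7, 0.0, -0.3]
gripper_width: 0.0856
grip_force: 0.0
```

step_arm(steps=[[0, 0, 0, 0, 0, 0], [0, 0, 0, 0, 0, 0], [0, 0, 0, 0, 0, 0], [0, 0, 0, 0, 0, 0], [0, 0, 0, 0, 0, 0], [0, 0, 0, 0, 0, 0], [0, 0, 0, 0, 0, 0], [0, 0, 0, 0, 0, 0]], hand=0, force=40)

```text
time_s: 23.8
tool_pos: [0.4564, 0.075, 0.0387]
tool_rot: [-1.332, 2.845, -0.0]
ft_force: [-1.1, 0.2, 2.7]
gripper_width: 0.0223
grip_force: 39.5
```

step_arm(steps=[[0, 0, -0.005, 0, 0, 0], [0, 0, -0.01, 0, 0, 0], [0, 0, -0.015, 0, 0, 0], [0, 0, -0.02, 0, 0, 0], [0, 0, -0.02, 0, 0, 0], [0, 0, -0.02, 0, 0, 0], [0, 0, -0.02, 0, 0, 0], [0, 0, -0.015, 0, 0, 0], [0, 0, -0.005, 0, 0, 0], [0, 0, 0, 0, 0, 0]])

```text
time_s: 24.63
tool_pos: [0.4575, 0.075, 0.1703]
tool_rot: [-1.331, 2.842, -0.002]
ft_force: [-0.5, 0.5, -1.0]
gripper_width: 0.0229
grip_force: 39.2
```

```bash
python3 - <<'E'
from h import *
s=robot.sense()
go([.4415,.2608,.165],np.radians(34.9-180),s)
E
```

```text
shift [-0.1325  0.1312  0.0053] rows 4.5 turn z 0.2669 rows 2.1 q6 -0.8531530426241394
```

step_arm(steps=[[-0.0085, 0.0082, 0, 0, 0, 0], [-0.018, 0.018, 0, 0, 0, 0], [-0.02, 0.02, 0, 0, 0, 0], [-0.02, 0.02, 0, 0, 0, 0], [-0.02, 0.02, 0, 0, 0, 0], [-0.02, 0.02, 0, 0, 0, 0], [-0.016, 0.016, 0, 0, 0, 0], [-0.01, 0.009, 0, 0, 0, 0.06], [0, 0, 0, 0, 0, 0.1], [0, 0, 0, 0, 0, 0.07]])

```text
time_s: 25.47
tool_pos: [0.4388, 0.2613, 0.1667]
tool_rot: [0.993, -2.977, 0.0]
ft_force: [0.3, 0.3, -1.5]
gripper_width: 0.0228
grip_force: 39.3
```

step_arm(steps=[[0, 0, 0, 0, 0, 0.037], [0, 0, 0.015, 0, 0, 0], [0, 0, 0.025, 0, 0, 0], [0, 0, 0.03, 0, 0, 0], [0, 0, 0.025, 0, 0, 0], [0, 0, 0.015, 0, 0, 0], [0, 0, 0, 0, 0, 0], [0, 0, 0, 0, 0, 0], [0, 0, 0, 0, 0, 0]])

```text
time_s: 26.22
tool_pos: [0.4405, 0.2609, 0.0587]
tool_rot: [-0.942, 2.997, 0.0]
ft_force: [0.7, 0.2, -1.1]
gripper_width: 0.023
grip_force: 39.4
```

```bash
python3 - <<'E'
from h import *
s=robot.sense();print(s["tool_pos"])
go([.4415,.2608,.0305],np.radians(34.9-180),s)
E
```

```text
[0.4404665  0.2608632  0.05873969]
shift [-0.0008 -0.0006  0.0282] rows 0.7 turn z -0.0 rows 0.0 q6 -0.20073525055330846
```

step_arm(steps=[[-0.0008, -0.0006, 0.01, 0, 0, 0], [0, 0, 0.008, 0, 0, 0], [0, 0, 0.005, 0, 0, 0], [0, 0, 0.003, 0, 0, 0], [0, 0, 0.001, 0, 0, 0], [0, 0, 0.0005, 0, 0, 0], [0, 0, 0, 0, 0, 0], [0, 0, 0, 0, 0, 0]])

```text
time_s: 26.88
tool_pos: [0.4415, 0.2609, 0.0312]
tool_rot: [-0.942, 2.996, 0.0]
ft_force: [-0.4, 0.1, -0.8]
gripper_width: 0.0228
grip_force: 39.4
```

step_arm(steps=[[0, 0, 0.0004, 0, 0, 0], [0, 0, 0.0003, 0, 0, 0], [0, 0, 0, 0, 0, 0], [0, 0, 0, 0, 0, 0]])

```text
time_s: 27.22
tool_pos: [0.4416, 0.2609, 0.0307]
tool_rot: [-0.942, 2.996, 0.0]
ft_force: [0.6, -1.0, 2.9]
gripper_width: 0.0227
grip_force: 39.8
```

Touched down; release, lift, go to the long one.

step_arm(steps=[[0, 0, 0, 0, 0, 0], [0, 0, 0, 0, 0, 0], [0, 0, 0, 0, 0, 0], [0, 0, 0, 0, 0, 0], [0, 0, 0, 0, 0, 0], [0, 0, 0, 0, 0, 0], [0, 0, 0, 0, 0, 0]], hand=1)

```text
time_s: 27.8
tool_pos: [0.4412, 0.2607, 0.0302]
tool_rot: [0.942, -2.997, -0.0]
ft_force: [-0.1, 0.8, 0.1]
gripper_width: 0.0854
grip_force: 0.0
```

step_arm(steps=[[0, 0, -0.01, 0, 0, 0], [0, 0, -0.02, 0, 0, 0], [0, 0, -0.03, 0, 0, 0], [0, 0, -0.035, 0, 0, 0], [0, 0, -0.035, 0, 0, 0], [0, 0, -0.025, 0, 0, 0], [0, 0, 0, 0, 0, 0], [0, 0, 0, 0, 0, 0]])

```text
time_s: 28.47
tool_pos: [0.4428, 0.2614, 0.188]
tool_rot: [-0.94, 2.992, 0.001]
ft_force: [-0.4, -0.3, -1.0]
gripper_width: 0.0854
grip_force: 0.0
```

```bash
python3 - <<'E'
from h import *
s=robot.sense();print(s["tool_pos"])
go([.4912,.1155,.185],np.radians(50.2-180),s)
robot.grab_frame("top")
for l in("obj_short","obj_medium","obj_long"):
  print(l,[(np.round(d["location"],3).tolist(),round(d["score"],2)) for d in robot.spot_point("top",l)])
E
```

```text
[0.44282084 0.26143037 0.18803194]
shift [ 0.0438 -0.1474  0.003 ] rows 3.7 turn z -0.2671 rows 2.1 q6 -0.20153969565583205
obj_short [([0.492, 0.295, 0.014], 0.7), ([0.294, 0.23, 0.0], 0.55)]
obj_medium [([0.442, 0.258, 0.016], 0.92)]
obj_long [([0.489, 0.114, 0.019], 0.86)]
```

step_arm(steps=[[0.0063, -0.0214, 0, 0, 0, 0], [0.0075, -0.025, 0, 0, 0, 0], [0.0075, -0.025, 0, 0, 0, 0], [0.0075, -0.025, 0, 0, 0, 0], [0.0075, -0.025, 0, 0, 0, 0], [0.0075, -0.026, 0, 0, 0, 0], [0, 0, 0, 0, 0, -0.09], [0, 0, 0, 0, 0, -0.1], [0, 0, 0, 0, 0, -0.077], [0, 0, 0, 0, 0, 0]])

```text
time_s: 29.5
tool_pos: [0.4884, 0.1143, 0.1835]
tool_rot: [1.332, -2.842, -0.002]
ft_force: [0.3, 1.5, -0.3]
gripper_width: 0.0853
grip_force: 0.0
```

step_arm(steps=[[0, 0, 0.02, 0, 0, 0], [0, 0, 0.025, 0, 0, 0], [0, 0, 0.02, 0, 0, 0], [0, 0, 0, 0, 0, 0], [0, 0, 0, 0, 0, 0]])

```text
time_s: 29.92
tool_pos: [0.4875, 0.1147, 0.1185]
tool_rot: [1.329, -2.841, -0.003]
ft_force: [0.0, -0.6, 0.3]
gripper_width: 0.0852
grip_force: 0.0
```

```bash
python3 - <<'E'
from h import *
s=robot.sense();print(s["tool_pos"])
go([.4912,.1155,.0395],np.radians(50.2-180),s)
E
```

```text
[0.48754407 0.11468769 0.11848056]
shift [-0.0032 -0.0026  0.079 ] rows 1.9 turn z -0.0011 rows 0.0 q6 -0.7731573911339048
```

step_arm(steps=[[-0.0016, -0.0013, 0.02, 0, 0, 0], [0, 0, 0.02, 0, 0, 0], [0, 0, 0.02, 0, 0, 0], [0, 0, 0, 0, 0, 0], [0, 0, 0, 0, 0, 0], [0, 0, 0, 0, 0, 0]])

```text
time_s: 30.42
tool_pos: [0.493, 0.1154, 0.0618]
tool_rot: [-1.331, 2.843, -0.001]
ft_force: [0.6, 0.5, 0.5]
gripper_width: 0.0857
grip_force: 0.0
```

```bash
python3 - <<'E'
from h import *
s=robot.sense();print(s["tool_pos"])
go([.4912,.1155,.0395],np.radians(50.2-180),s)
E
```

```text
[0.49299456 0.11535918 0.06183135]
shift [0.0011 0.0015 0.0223] rows 0.5 turn z -0.0003 rows 0.0 q6 -0.7737014841627966
```

step_arm(steps=[[0.001, 0.001, 0.011, 0, 0, 0], [0, 0, 0.0105, 0, 0, 0], [0, 0, 0, 0, 0, 0], [0, 0, 0, 0, 0, 0], [0, 0, 0, 0, 0, 0]])

```text
time_s: 30.83
tool_pos: [0.4907, 0.1151, 0.0393]
tool_rot: [-1.332, 2.844, -0.0]
ft_force: [1.0, 0.2, -0.5]
gripper_width: 0.0855
grip_force: 0.0
```

step_arm(steps=[[0, 0, 0, 0, 0, 0], [0, 0, 0, 0, 0, 0], [0, 0, 0, 0, 0, 0], [0, 0, 0, 0, 0, 0], [0, 0, 0, 0, 0, 0], [0, 0, 0, 0, 0, 0], [0, 0, 0, 0, 0, 0], [0, 0, 0, 0, 0, 0]], hand=0, force=40)

```text
time_s: 31.5
tool_pos: [0.4904, 0.1151, 0.039]
tool_rot: [-1.333, 2.845, 0.0]
ft_force: [-0.4, 0.0, 3.1]
gripper_width: 0.0228
grip_force: 39.4
```

step_arm(steps=[[0, 0, -0.005, 0, 0, 0], [0, 0, -0.01, 0, 0, 0], [0, 0, -0.015, 0, 0, 0], [0, 0, -0.02, 0, 0, 0], [0, 0, -0.02, 0, 0, 0], [0, 0, -0.02, 0, 0, 0], [0, 0, -0.02, 0, 0, 0], [0, 0, -0.015, 0, 0, 0], [0, 0, -0.005, 0, 0, 0], [0, 0, 0, 0, 0, 0]])

```text
time_s: 32.33
tool_pos: [0.4915, 0.1151, 0.1707]
tool_rot: [-1.331, 2.842, -0.002]
ft_force: [-0.3, -0.5, -2.1]
gripper_width: 0.0231
grip_force: 39.3
```

```bash
python3 - <<'E'
from h import *
s=robot.sense()
go([.3920,.2262,.165],np.radians(34.9-180),s)
E
```

```text
shift [-0.0216  0.1475  0.0053] rows 3.6 turn z 0.267 rows 2.1 q6 -0.7740875163262112
```

step_arm(steps=[[-0.0014, 0.0095, 0, 0, 0, 0], [-0.003, 0.02, 0, 0, 0, 0], [-0.0032, 0.022, 0, 0, 0, 0], [-0.0032, 0.022, 0, 0, 0, 0], [-0.0032, 0.022, 0, 0, 0, 0], [-0.0032, 0.022, 0, 0, 0, 0], [-0.003, 0.019, 0, 0, 0, 0], [-0.0014, 0.011, 0, 0, 0, 0.06], [0, 0, 0, 0, 0, 0.1], [0, 0, 0, 0, 0, 0.07]])

```text
time_s: 33.17
tool_pos: [0.3879, 0.2264, 0.1668]
tool_rot: [0.992, -2.976, -0.0]
ft_force: [-0.2, -0.8, -1.8]
gripper_width: 0.0229
grip_force: 39.4
```

step_arm(steps=[[0, 0, 0, 0, 0, 0.037], [0, 0, 0.015, 0, 0, 0], [0, 0, 0.025, 0, 0, 0], [0, 0, 0.03, 0, 0, 0], [0, 0, 0.025, 0, 0, 0], [0, 0, 0.015, 0, 0, 0], [0, 0, 0, 0, 0, 0], [0, 0, 0, 0, 0, 0], [0, 0, 0, 0, 0, 0]])

```text
time_s: 33.92
tool_pos: [0.3906, 0.2263, 0.0589]
tool_rot: [0.942, -2.997, -0.0]
ft_force: [1.1, 0.4, -0.9]
gripper_width: 0.0228
grip_force: 39.4
```

```bash
python3 - <<'E'
from h import *
s=robot.sense();print(s["tool_pos"])
go([.3920,.2262,.031],np.radians(34.9-180),s)
E
```

```text
[0.39056524 0.22626709 0.05893734]
shift [-0.0011 -0.0009  0.0279] rows 0.7 turn z 0.0002 rows 0.0 q6 -0.22773027657507777
```

step_arm(steps=[[-0.001, -0.0009, 0.01, 0, 0, 0], [0, 0, 0.008, 0, 0, 0], [0, 0, 0.005, 0, 0, 0], [0, 0, 0.003, 0, 0, 0], [0, 0, 0.001, 0, 0, 0], [0, 0, 0.0005, 0, 0, 0], [0, 0, 0, 0, 0, 0], [0, 0, 0, 0, 0, 0]])

```text
time_s: 34.58
tool_pos: [0.3924, 0.226, 0.0314]
tool_rot: [-0.942, 2.996, 0.0]
ft_force: [0.3, -0.3, -0.6]
gripper_width: 0.023
grip_force: 39.5
```

step_arm(steps=[[0, 0, 0.0004, 0, 0, 0], [0, 0, 0.0003, 0, 0, 0], [0, 0, 0, 0, 0, 0], [0, 0, 0, 0, 0, 0]])

```text
time_s: 34.92
tool_pos: [0.3925, 0.2261, 0.031]
tool_rot: [-0.942, 2.996, 0.0]
ft_force: [0.2, 0.8, 2.2]
gripper_width: 0.0232
grip_force: 39.8
```

step_arm(steps=[[0, 0, 0, 0, 0, 0], [0, 0, 0, 0, 0, 0], [0, 0, 0, 0, 0, 0], [0, 0, 0, 0, 0, 0], [0, 0, 0, 0, 0, 0], [0, 0, 0, 0, 0, 0], [0, 0, 0, 0, 0, 0]], hand=1)

```text
time_s: 35.5
tool_pos: [0.3921, 0.2259, 0.0305]
tool_rot: [-0.942, 2.997, 0.0]
ft_force: [-0.3, -0.1, 1.1]
gripper_width: 0.0857
grip_force: 0.0
```

step_arm(steps=[[0, 0, -0.01, 0, 0, 0], [0, 0, -0.02, 0, 0, 0], [0, 0, -0.03, 0, 0, 0], [0, 0, -0.035, 0, 0, 0], [0, 0, -0.035, 0, 0, 0], [0, 0, -0.03, 0, 0, 0], [-0.03, 0, -0.02, 0, 0, 0], [-0.03, 0, 0, 0, 0, 0], [0, 0, 0, 0, 0, 0], [0, 0, 0, 0, 0, 0]])

```text
time_s: 36.33
tool_pos: [0.4424, 0.2608, 0.2115]
tool_rot: [-0.942, 2.996, 0.0]
ft_force: [-1.0, -0.6, -0.7]
gripper_width: 0.0856
grip_force: 0.0
```

```bash
python3 - <<'E'
from h import *
s,im=snap("wrist","w9"); t=robot.grab_frame("top")
a=cv2.resize(t[90:250,100:420],(400,200)); b=cv2.resize(im,(400,300))
cv2.imwrite("pics/fin.png",np.clip(np.vstack([a,b])*1.8,0,255).astype(np.uint8))
for l in("obj_short","obj_medium","obj_long","keeper"):
  print(l,[(np.round(d["location"],3).tolist(),round(d["score"],2)) for d in robot.spot_point("top",l)])
E
```

```text
obj_short [([0.295, 0.229, 0.001], 0.77), ([0.489, 0.296, 0.007], 0.65), ([0.458, 0.074, 0.026], 0.25), ([0.446, 0.26, 0.014], 0.23)]
obj_medium [([0.439, 0.258, 0.017], 0.58)]
obj_long [([0.393, 0.224, 0.012], 0.91), ([0.47, -0.13, 0.01], 0.33)]
keeper [([0.472, -0.127, 0.012], 0.58)]
```

View pics/fin.png

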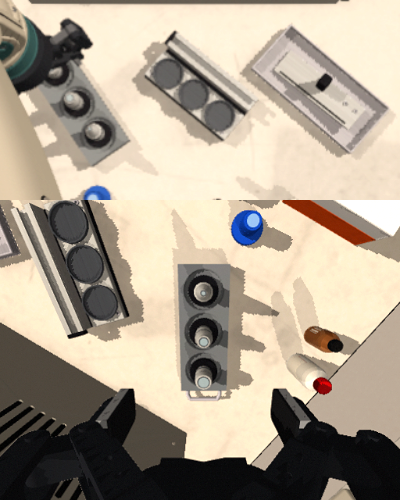

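The picture shows all three objectives upright in the wells: short by the wire handle at (203,372), medium at (203,333), long at (203,290). The carrier is empty and the bar lies in the tray with its handle up.

```bash
python3 -c "
from plant import robot
print(robot.job_done())"
```

```text
the job is handed in; nothing more can be done
None
```

I handed the job in at about 36 s: the keeper bar lies handle up in the tray, and the short, medium and long objectives stand upright in the rack in that order from the wire handle; no verdict came back.

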